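# Stand the fallen bottle up and bar it in its rack

## Task

The big reagent bottle has fallen over against the stack of well plates. Tip it up onto its base without shoving the plates away, then bring it into the empty bay of the bottle rack until it gently touches the back wall, keeping it down at the desk all the while instead of carrying it through the air. Last, swing the rack's retaining bar fully shut across both bottles; the smaller bottle stays standing in its bay.

Things in the scene. Friction and masses are not known exactly. Their poses are not given: they have to be found in the camera images.
- fallen_bottle: The fallen reagent bottle: round, cream-white, rigid, 0.15 to 0.31 kg. Body 60 mm in diameter, 114 mm tall; white ribbed cap 36 mm in diameter; 129 mm overall. Origin: centre of the underside; z runs along its axis to the cap. At the start it slants about 25 degrees above the level, one point of its base rim on the desk, its body on the upper edge of the plate stack 60 mm from that point.
- cap_top (a point): Centre of the top face of the fallen bottle's cap, on the axis 129 mm from the underside. At the start the cap hangs above the plate stack. The mass centre lies about 60 mm from the underside, so the bottle settles upright by itself once its axis is within 25 degrees of the vertical. Friction on the desk is 0.5 to 0.7: held high up and dragged, the base lags behind and it tilts.
- bottle_rack: Bottle rack, grey sheet metal, screwed down, no floor (bottles stand on the desk). Two bays, open to rack -x, 70 mm wide between 5 mm dividers that begin at x = -22 mm; all 38 mm high. Origin: on the desk, mid empty bay, where the big bottle's base centre is when it touches the back wall (wall face at x = +30 mm). x points to the back wall, y to the occupied bay (centred at y = +75 mm).
- retaining_bar (a joint): Angle of the retaining bar, an 8 mm steel rod 43 mm above the desk that turns in the level plane about an upright hinge. 0 = shut at its stop, straight across both bays, parallel to rack y, its inner side at rack x = -34 mm (it shuts only over bottles that stand fully in). 1.65 to 2.1 rad = open, pointing to the front (rack -x) and outwards. Light friction (0.03 N m) holds it anywhere.
- bar_hinge (a point): Axis of the bar's upright hinge, at the bar's height, beside the occupied bay: 38 mm in front (-x) of the rack's origin and 126 mm to its +y side. The hinge top is 57 mm above the desk.
- bar_post (a point): Point on the axis of the upright black finger post at the bar's free end, 101 mm above the desk and 178 mm from the hinge. The post is 12 to 15 mm thick and stands from 65 to 111 mm above the desk; push it to swing the bar. With the bar shut it stands 38 mm in front of the rack's origin and 52 mm to its -y side.
- upper_plate: Upper one of two stacked white 96-well plates, loose, 85 x 128 x 14 mm (x, y, z), origin at the centre of its underside. The bottle rests on its short upper edge at +y; the bottle's base lies beyond that edge.
- lower_plate: Lower plate of the stack, the same size, origin at the centre of its underside; the stack is 28 mm high.
- buffer_bottle: Smaller reagent bottle standing in the other bay, loose: 56 mm in diameter, body 92 mm tall, cap 34 mm in diameter, 103 mm overall. Origin: centre of the underside, z up.
Not all that is in view belongs to the job. Leave any green look-alike of the buffer_bottle alone.

How it is judged:
By the outcome, as a careful person would: the job done as asked, in the order asked, and still so for the second after the job is handed in, with the robot touching nothing.
It also fails if it takes over 72 s, if anything falls off the work surface, if the arm or the gripper's body presses on something with over 40 N, if the wrist force passes 120 N, or if a joint passes its speed limit or range.

## Robot

A 7-joint arm with a two-finger parallel gripper is mounted at the origin on a cart in front of the work surface, level with it; the furniture and walls round the work are solid. World frame = base frame: x ahead of the robot, y to its left, z up, the work surface at z = 0. Lengths are in m, angles in rad, forces in N, time in s.
With the tool pointing down it reaches from about 0.35 to 0.9 m from the base axis. Payload 8.1 kg.
Tool frame: the origin (TCP) lies midway between the tips of the shut fingers; the grasp point (between the pads) lies 19 mm behind it (arm.hold_point_z is the distance from the TCP to the grasp point, in m); z points along the fingers, y is the direction in which the jaws open and shut (so a half turn about z gives the same grasp; the last joint's range is limited). The gripper opens to 92 mm and grips with 3 to 60 N. Pads are 19 mm wide; open, the fingers measure 130 mm over their backs; the gripper's body (75 mm by 190 mm) begins 47 mm behind the grasp point.
Start: joints at [-0.103, 0.434, 0.025, 1.573, -0.012, 1.134, -0.075], TCP at [0.625, -0, 0.227] pointing down, gripper open.
Joint ranges: [-2.62, 2.62], [-0.44, 2.09], [-1.27, 1.32], [0.08, 2.57], [-1.32, 4.46], [0.12, 2], [-2.74, 2.74]. Speed limits (rad/s): [2.22, 2.22, 3.01, 3.01, 3.14, 3.14, 3.14].

## Interface

Orientations are given as a rotation vector (axis times angle).
In Python, from cell import arm gives the robot as it stands.
- The arm moves only by the shell command python3 -m pendant 'ROWS' [FORCE]. ROWS is JSON, a list of rows, each a list of 3 entries, a list of its own where there are three numbers: the shift along the tool's x, y, z in m, then the turn, a rotation vector about the tool's x, y, z in degrees, then the finger opening in m, from 0 to 0.0918. A call has 1 to 10 rows; each row shifts and turns the commanded pose from where the row before left it, along the tool's axes as they then stand; what a row does not reach is not made up. A row lasts 1/8 s, in which the tool goes at most 62.5 mm and 10.7 degrees, less where a joint would pass 70% of its speed; a pose out of reach is approached as far as the arm can. A call with a gripper value outside its range is refused whole. The fingers move at their own pace and stop on an object; FORCE is the grip in N (left out, the last holds). Time passes only in rows, so rows that do not move let the fingers close. It gives the time, the measured TCP pose, the force and the opening at its end, in the units of the state.
- arm.observe(): the state, without advancing time (a new reading comes with each control period).
- arm.get_image(name): name is "scene" or "side" or "wrist"; returns (picture, depth): 420x560x3 uint8, red, green, blue; 420x560 float32, m along the optical axis (not along the pixel's ray), 0 where there is no reading.
- arm.camera_params(name): a dict with "fovy" (degrees; the focal length in pixels is half the picture's height over the tangent of half this angle, whatever the lens; pixels are square), "cx", "cy" (the principal point, pixels), "k1" (the pictures are not rectified: a ray, as slopes to the right and down, at radius r is drawn at 1 + k1 r^2 times it, then the intrinsics apply), "rvec" (rotation vector, rad) and "tvec" (3), from world to camera coordinates, as OpenCV has them; the wrist camera has in their place "mount" (4x4, takes a point from camera to tool coordinates, whose origin is the TCP and whose axes are the flange's). Camera axes: x right, y down, z forward; pixel columns grow to the right and rows downward; lengths in m; the calibration is good to about 2 mm. A picture is of the moment at which its call begins: read the wrist's pose just before it. camera_params takes no time and is no camera call.
- arm.sign_off(): hands the job in, once; it reports no verdict.
Trained networks look in the newest picture that a camera, given by its name, has taken for a name from the list of things; names that differ only in an ending like _2 or _b are one class to them, and where a whole thing is asked for, a point or a joint stands for the part that bears it (a point fixed in the world has none). Each returns a list of dicts, best first, with "conf" (0 to 1); they miss things now and then, are a little off and sometimes report something else, mostly with a low value. They report only what shows in the picture. A call takes as long as a camera call. They do not tell look-alikes from the thing itself.
- arm.look_for(camera, label): "rect" ([centre column, centre row, width, height] in pixels, round what is visible of it).
- arm.masks_of(camera, label): "pixels" (420x560 bool, what is visible of it) and "rect" ([centre column, centre row, width, height] in pixels, round what is visible of it).
The state is a dict: "clock": time; "joints": joint angles; "dq": joint speeds; "joint_efforts": joint torques, N m; "position": TCP position; "ee_rot": TCP orientation; "force": force on the tool from outside, world axes, zero at the start; "ft_torque": the same for the moment, N m; "width": opening from 0.0 (shut) to 1.0 (fully open).
Only numpy, scipy, OpenCV 4.12 (cv2) and the standard library are available. Lean on these libraries where they do the work, as an engineer would, in place of code of your own. Each camera call takes 0.05 s, during which the arm holds its last target.

## Working session

There is one attempt and no reset: what is moved stays moved. The work goes in short steps, Python scripts to look and compute and a shell command to move; the robot and the scene stay as the last step left them, time stands still between calls to the robot, and variables do not carry over. Pictures are saved under pics/ and viewed, and the job is handed in when it is done.

```bash
mkdir -p pics; ls; cat > h.py <<'E'
import numpy as np, cv2
from scipy.spatial.transform import Rotation as R
from cell import arm
def snap(cam,fn=None):
    s=arm.observe(); im,d=arm.get_image(cam)
    if fn: cv2.imwrite('pics/'+fn,im[:,:,::-1])
    return s,im,d
def toworld(cam,s,uv,z):
    """uv Nx2, z depth N -> world"""
    p=arm.camera_params(cam); uv=np.atleast_2d(uv).astype(float)
    f=210/np.tan(np.radians(p['fovy'])/2)
    K=np.array([[f,0,p['cx']],[0,f,p['cy']],[0,0,1]])
    n=cv2.undistortPoints(uv.reshape(-1,1,2),K,np.array([p['k1'],0,0,0.])).reshape(-1,2)
    c=np.c_[n,np.ones(len(n))]*np.asarray(z).reshape(-1,1)
    if 'mount' in p:
        M=np.array(p['mount']); t=c@M[:3,:3].T+M[:3,3]
        return R.from_rotvec(s['ee_rot']).apply(t)+np.array(s['position'])
    Rm=R.from_rotvec(np.array(p['rvec']).ravel()).as_matrix()
    return (c-np.array(p['tvec']).ravel())@Rm
def cloud(cam,s,d,mask):
    v,u=np.nonzero(mask&(d>0)); return toworld(cam,s,np.c_[u,v],d[v,u])
E
python3 - <<'E'
from h import *
print(arm.observe())
for c in['scene','side','wrist']:
    s,im,d=snap(c,c+'0.png'); print(c,arm.camera_params(c))
E
```

```text
pics
{'clock': 0.0, 'joints': array([-0.10259046,  0.43524887,  0.02501588,  1.57410167, -0.01159949,
        1.13398723, -0.07508991]), 'dq': array([ 2.51869178e-05, -3.45041448e-04,  1.00674764e-03, -2.83498873e-03,
       -1.68786634e-03,  6.59514047e-05, -7.85454098e-04]), 'joint_efforts': array([ 3.89017032e-04, -6.67853522e+01,  9.84863900e-01, -3.14464223e+01,
       -6.05165795e-02,  4.27553023e-02,  1.12382318e-04]), 'position': array([ 6.24488926e-01, -8.86687901e-05,  2.25927620e-01]), 'ee_rot': array([-2.22084717e+00, -2.22060731e+00,  1.94936127e-03]), 'force': array([-0.41723742, -0.44303095, -0.36235153]), 'ft_torque': array([ 0.00224584, -0.01036112,  0.00192975]), 'width': 0.9993414904568599}
scene {'fovy': 46.34575415815022, 'cx': 285.2785177316009, 'cy': 205.74344634298407, 'k1': -0.11418295847695845, 'rvec': array([ 2.14003554, -0.77107136,  0.36821458]), 'tvec': array([-0.42857216,  0.31099075,  0.68258202])}
side {'fovy': 53.699221382135555, 'cx': 283.78186374837736, 'cy': 212.4255874243188, 'k1': 0.03847316182603907, 'rvec': array([ 0.46212399, -2.49426129,  1.51647139]), 'tvec': array([0.54425969, 0.16862456, 0.74299103])}
wrist {'fovy': 69.97178151397634, 'cx': 272.4689763206345, 'cy': 207.06437444146283, 'k1': -0.029520927436673124, 'mount': array([[ 8.92612935e-05, -9.56912425e-01, -2.90376656e-01,
         7.94377049e-02],
       [ 9.99999757e-01,  2.86120932e-04, -6.35489799e-04,
         1.83525659e-05],
       [ 6.91190924e-04, -2.90376529e-01,  9.56912218e-01,
        -1.58211916e-01],
       [ 0.00000000e+00,  0.00000000e+00,  0.00000000e+00,
         1.00000000e+00]])}
```

View pics/scene0.png

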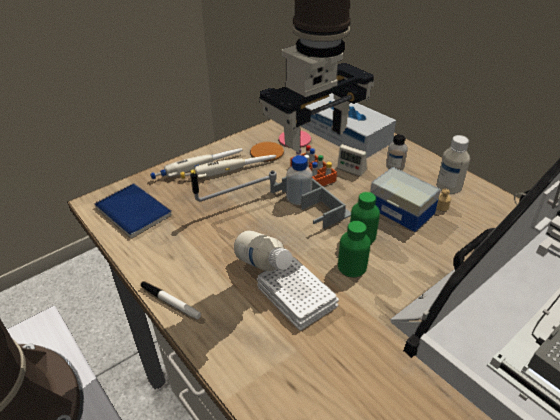

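View pics/side0.png

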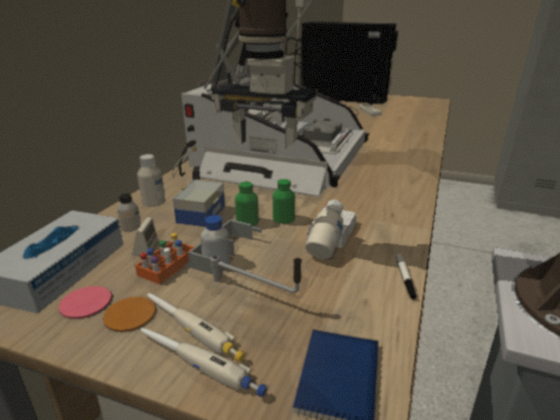

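View pics/wrist0.png

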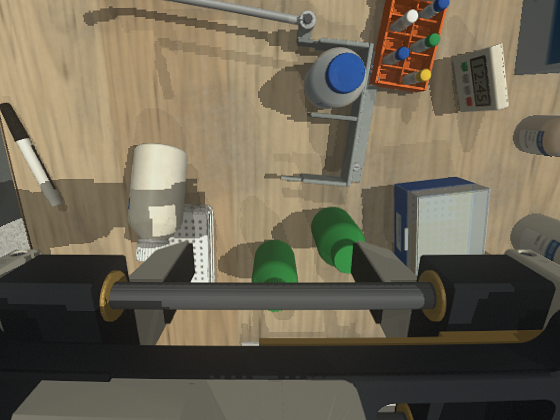

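Fallen bottle: scene (262,252), side (324,232), wrist (158,190). It lies over the plates. The only other white or cream bottles are at scene (455,165) and (397,155), both upright. The green look-alikes are at scene (365,218) and (353,250). The buffer bottle is the blue-capped one at scene (300,180), standing in the rack.

```bash
python3 - <<'E'
from h import *
names=['fallen_bottle','bottle_rack','retaining_bar','bar_post','bar_hinge','upper_plate','buffer_bottle']
import pickle
out={}
for c in['scene','side','wrist']:
    s,im,d=snap(c)
    out[c]=[s,im,d,{}]
    for n in names:
        r=arm.masks_of(c,n)
        out[c][3][n]=r
        for q in r[:3]:
            P=cloud(c,s,d,q['pixels'])
            if len(P)==0: print(c,n,q['conf'],'nodepth');continue
            print(c,n,round(q['conf'],2),np.round(q['rect']),len(P),'med',np.round(np.median(P,0),3),'lo',np.round(np.percentile(P,3,axis=0),3),'hi',np.round(np.percentile(P,97,axis=0),3))
pickle.dump(out,open('m0.pkl','wb'))
print(arm.observe()['clock'])
E
```

```text
scene fallen_bottle 0.6 [263. 248.  63.  43.] 1676 med [ 0.476 -0.033  0.073] lo [ 0.461 -0.082  0.031] hi [0.505 0.039 0.092]
scene bottle_rack 0.72 [273. 200. 162.  51.] 1729 med [0.676 0.075 0.03 ] lo [ 0.479 -0.003  0.002] hi [0.721 0.198 0.095]
scene retaining_bar 0.71 [234. 186.  87.  31.] 531 med [0.535 0.19  0.046] lo [ 0.477  0.161 -0.   ] hi [0.66  0.254 0.109]
scene bar_post 0.55 [234. 186.  87.  24.] 348 med [0.504 0.192 0.048] lo [0.476 0.161 0.039] hi [0.658 0.2   0.109]
scene bar_hinge 0.68 [234. 187.  87.  27.] 513 med [0.528 0.191 0.047] lo [ 0.476  0.162 -0.001] hi [0.658 0.259 0.109]
scene bar_hinge 0.32 [263. 251.  63.  41.] 1653 med [ 0.476 -0.034  0.073] lo [ 0.461 -0.082  0.035] hi [0.504 0.038 0.092]
scene buffer_bottle 0.8 [363. 218.  26.  50.] 788 med [ 0.693 -0.079  0.075] lo [ 0.676 -0.094  0.02 ] hi [ 0.713 -0.052  0.104]
scene buffer_bottle 0.63 [299. 180.  25.  49.] 978 med [0.674 0.099 0.064] lo [0.66  0.085 0.006] hi [0.702 0.125 0.103]
scene buffer_bottle 0.61 [354. 250.  34.  54.] 1400 med [ 0.611 -0.126  0.064] lo [ 0.598 -0.141  0.007] hi [ 0.637 
[... 1780 characters left out ...]
0.613 0.18  0.047] lo [0.535 0.165 0.   ] hi [0.664 0.196 0.056]
wrist bar_hinge 0.72 [239.  18. 144.  28.] 1259 med [0.613 0.179 0.047] lo [0.537 0.164 0.043] hi [0.663 0.19  0.056]
wrist upper_plate 0.86 [188. 246.  40.  74.] 1737 med [ 0.529 -0.069  0.028] lo [ 0.499 -0.129  0.017] hi [ 0.542 -0.035  0.03 ]
wrist buffer_bottle 0.91 [334.  77.  66.  66.] 3029 med [0.681 0.113 0.078] lo [0.661 0.091 0.009] hi [0.708 0.141 0.104]
wrist buffer_bottle 0.77 [273. 261.  41.  44.] 1579 med [ 0.626 -0.089  0.064] lo [ 0.602 -0.103  0.008] hi [ 0.65  -0.083  0.086]
wrist buffer_bottle 0.58 [338. 240.  55.  63.] 2310 med [ 0.694 -0.048  0.073] lo [ 0.676 -0.075  0.009] hi [ 0.721 -0.035  0.104]
1.35
```

```bash
cat > fit0.py <<'E'
from h import *
import pickle
from scipy.optimize import least_squares, minimize
out=pickle.load(open('m0.pkl','rb'))
# bottle
Ps=[]
for c in out:
    s,im,d,m=out[c]
    q=m['fallen_bottle'][0]['pixels'].astype(np.uint8)
    q=cv2.erode(q,np.ones((3,3)))>0
    P=cloud(c,s,d,q); P=P[(P[:,2]>.034)&(abs(P[:,0]-.49)<.06)&(abs(P[:,1])<.1)]
    P=P[::max(1,len(P)//600)]; Ps.append(P); print(c,len(P))
P=np.vstack(Ps)
def sdf(P,b,yaw,el,):
    a=np.array([np.cos(el)*np.cos(yaw),np.cos(el)*np.sin(yaw),np.sin(el)])
    t=(P-b)@a; r=np.linalg.norm(P-b-np.outer(t,a),axis=1)
    def box(t,r,t0,t1,Rr):
        dt=np.maximum(t0-t,t-t1); dr=r-Rr
        return np.minimum(np.maximum(dt,dr),0)+np.hypot(np.maximum(dt,0),np.maximum(dr,0))
    return np.minimum(box(t,r,0,.105,.03),box(t,r,.1,.129,.018))
f=lambda v:sdf(P,v[:3],v[3],v[4])
r=least_squares(f,[.495,.05,.027,-np.pi/2,.43],loss='soft_l1',f_scale=.002)
b=r.x[:3];print('base',b.round(4),'yaw',np.degrees(r.x[3]),'el',np.degrees(r.x[4]),'res',np.median(abs(f(r.x))))
el,yaw=r.x[4],r.x[3]; a=np.array([np.cos(el)*np.cos(yaw),np.cos(el)*np.sin(yaw),np.sin(el)])
print('cap',b+.129*a,'rimz',b[2]-.03*np.cos(el))
for c,Q in zip(out,Ps): print(c,np.median(abs(sdf(Q,b,yaw,el))),np.median(sdf(Q,b,yaw,el)))
# rack
Q=[]
for c in out:
    s,im,d,m=out[c]
    for uv in [np.ones(d.shape,bool)]:
        C=cloud(c,s,d,uv)
        k=(C[:,2]>.031)&(C[:,2]<.041)&(C[:,0]>.6)&(C[:,0]<.78)&(C[:,1]>-.03)&(C[:,1]<.21)
        print(c,k.sum()); Q.append(C[k])
np.save('rackpts.npy',np.vstack(Q))
E
python3 fit0.py
python3 - <<'E'
import numpy as np,cv2
Q=np.load('rackpts.npy')
I=np.zeros((600,500,3),np.uint8)
for x,y,z in Q: 
    u=int((x-.6)*2500);v=int((.21-y)*2500)
    if 0<=u<500 and 0<=v<600: I[v,u]=255
cv2.imwrite('pics/rack.png',I)
E
```

```text
scene 736
side 1154
wrist 630
base [0.4928 0.0405 0.0274] yaw -91.7282838379436 el 23.852781113370234 res 0.0008501125437286473
cap [ 0.48924149 -0.07747021  0.07954895] rimz -5.472365751681141e-05
scene 0.0012224255911301041 -0.0005104558498995482
side 0.0007414917094014529 3.663243722931003e-05
wrist 0.000776070856699439 0.00014713380018701455
scene 505
side 505
wrist 1793
```

View pics/rack.png

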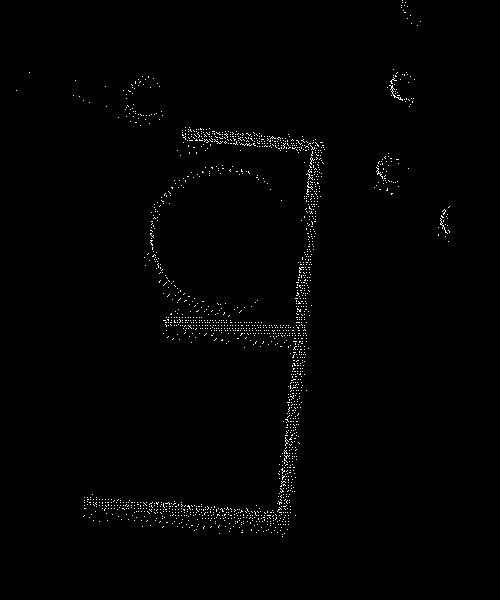

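```bash
cat > fitrack.py <<'E'
from h import *
from scipy.optimize import least_squares
Q=np.load('rackpts.npy')
def seg(p,x0,x1,y0,y1):
    dx=np.maximum(np.maximum(x0-p[:,0],p[:,0]-x1),0);dy=np.maximum(np.maximum(y0-p[:,1],p[:,1]-y1),0);return np.hypot(dx,dy)
def f(v):
    c,s=np.cos(v[2]),np.sin(v[2]); d=Q[:,:2]-v[:2]; p=np.c_[c*d[:,0]+s*d[:,1],-s*d[:,0]+c*d[:,1]]
    D=[seg(p,-.022,.03,35e-3,40e-3),seg(p,-.052,.03,-.04,-.035),seg(p,-.022,.03,.110,.115),seg(p,.03,.033,-.04,.115)]
    return np.min(D,0)
r=least_squares(f,[.69,.04,-.1],loss='cauchy',f_scale=.0015)
print(r.x[:2],np.degrees(r.x[2]),np.median(f(r.x)))
o=r.x[:2];c,s=np.cos(r.x[2]),np.sin(r.x[2]);M=np.array([[c,-s],[s,c]])
for n,p in dict(hinge=(-.038,.126),postshut=(-.038,-.052),mouth=(-.08,0),buf=(0,.075)).items(): print(n,o+M@np.array(p))
d=Q[:,:2]-o;p=d@M
for lo,hi in [(-.05,-.03),(.03,.045),(.105,.12)]:
    k=(p[:,1]>lo)&(p[:,1]<hi)&(p[:,0]<.025)&(p[:,0]>-.06); 
    print(lo,np.percentile(p[k,0],[1,99]),np.percentile(p[k,1],[3,50,97]))
k=(p[:,0]>.02)&(abs(p[:,0])<.04);print(np.percentile(p[k,0],[3,50,97]))
import pickle
out=pickle.load(open('m0.pkl','rb'))
S,im,dd,m=out['wrist']
cv2.imwrite('pics/wcrop.png',cv2.resize(im[0:300,60:400,::-1],(680,600)))
for c in ['scene','side']:
    S,im,dd,m=out[c]; P=cloud(c,S,dd,np.ones(dd.shape,bool))
    k=(P[:,2]>.075)&(P[:,2]<.105)&(np.hypot(P[:,0]-.475,P[:,1]-.165)<.06)
    print(c,'post',k.sum(),np.median(P[k],0),P[k].min(0),P[k].max(0))
E
python3 fitrack.py
```

```text
[0.68512343 0.04166442] -5.104076241514426 0.0
hinge [0.65848372 0.17054547]
postshut [ 0.64264792 -0.00674871]
mouth [0.60544065 0.04878163]
buf [0.69179582 0.11636702]
-0.05 [-0.0479872   0.02384063] [-0.0433739  -0.03688131 -0.03435014]
0.03 [-0.02244858  0.02476572] [0.0318459  0.03779912 0.04329014]
0.105 [-0.04215814  0.024544  ] [0.10927586 0.11305105 0.11799896]
[0.02179493 0.03061604 0.03428285]
scene post 81 [0.47998281 0.19408393 0.08907463] [0.47475937 0.19120498 0.07505197] [0.48860511 0.20272335 0.10491095]
side post 121 [0.48167633 0.20576836 0.08965381] [0.47617987 0.20012249 0.07530086] [0.48956227 0.20871507 0.104722  ]
```

```bash
python3 -c "
import cv2
a=cv2.imread('pics/scene0.png')[130:340,180:400];cv2.imwrite('pics/sc.png',cv2.resize(a,None,fx=2.8,fy=2.8,interpolation=2))"
```

```text
(no output)
```

View pics/wcrop.png

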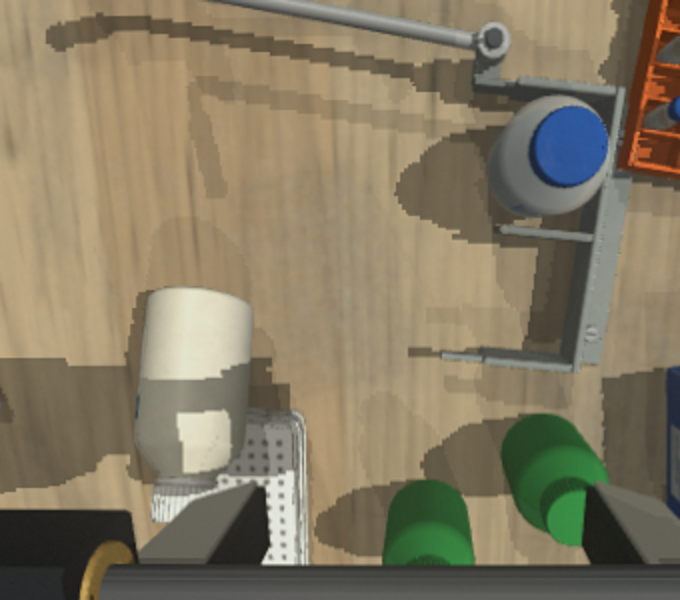

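View pics/sc.png

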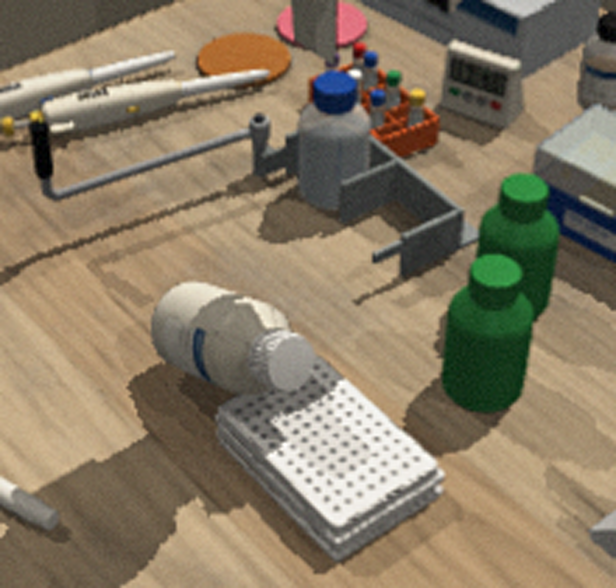

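The close crop shows the right target: a cream, blue-labelled bottle lying on the plates, cap towards -y. The grey rack's empty bay faces -x, and the bar is open with its post at scene (195,182). Next I need the bottle's radius profile.

```bash
cat >> fit0.py <<'E'
print('profile')
t=(P-b)@a; rr=np.linalg.norm(P-b-np.outer(t,a),axis=1)
for k in np.arange(60,135,5):
    w=(abs(t*1e3-k-2.5)<2.5); 
    if w.sum()>3: print(k+2.5,w.sum(),np.percentile(rr[w],[20,50,90]).round(4))
lat=np.array([0,0,1])-a*a[2];lat/=np.linalg.norm(lat)
low=b-.03*lat;print('pivot',low)
E
python3 fit0.py | sed -n '/profile/,$p'
```

```text
profile
62.5 109 [0.0295 0.0301 0.0319]
67.5 104 [0.0296 0.0305 0.0316]
72.5 103 [0.0297 0.0304 0.0317]
77.5 98 [0.0297 0.0306 0.0318]
82.5 100 [0.0297 0.0305 0.0317]
87.5 94 [0.0277 0.0287 0.0303]
92.5 105 [0.0237 0.0256 0.0277]
97.5 96 [0.02   0.0216 0.0243]
102.5 69 [0.0169 0.0181 0.0197]
107.5 60 [0.0166 0.0176 0.0198]
112.5 58 [0.0175 0.0186 0.0198]
117.5 50 [0.0177 0.0185 0.0195]
122.5 47 [0.0178 0.0187 0.0204]
127.5 50 [0.0088 0.0149 0.0184]
132.5 80 [0.0075 0.0114 0.017 ]
pivot [ 4.92433899e-01  2.83317851e-02 -5.47236575e-05]
```

```bash
python3 -m pendant '[[[-0.03,-0.034,0],[0,0,0],0.0918],[[-0.03,-0.034,0],[0,0,0],0.0918],[[-0.03,-0.034,0],[0,0,0],0.0918],[[-0.03,-0.034,0],[0,0,0],0.0918],[[0,0,0],[0,8,0],0.0918],[[0,0,0],[0,8,0],0.0918],[[0,0,0],[0,8,0],0.0918],[[0,0,0],[0,8,0],0.0918],[[0,0,0],[0,8,0],0.0918],[[0,0,0],[0,0,0],0.0918]]' 20
cat > st.py <<'E'
from h import *
s=arm.observe();m=R.from_rotvec(s['ee_rot']).as_matrix()
print('t',round(s['clock'],2),'p',s['position'].round(4),'z',m[:,2].round(3),'y',m[:,1].round(3),'F',s['force'].round(2),'w',round(s['width']*.0918,4))
print('q',s['joints'].round(2))
E
python3 st.py
```

```text
clock: 2.6
position: [0.4883, -0.1224, 0.2248]
ee_rot: [-1.822, -1.811, -0.659]
force: [1.1, 0.7, -0.4]
width: 0.999
t 2.6 p [ 0.4883 -0.1224  0.2248] z [ 0.     0.643 -0.766] y [ 1.    -0.005 -0.004] F [ 1.06  0.7  -0.45] w 0.0917
q [ 0.54  0.49  0.01  1.72 -0.6   1.38  0.8 ]
```

```bash
python3 -m pendant '[[[-0.028,0.001,0],[0,0,0],0.0918],[[-0.027,0,0],[0,0,0],0.0918],[[0,0,0.03],[0,0,0],0.0918],[[0,0,0.03],[0,0,0],0.0918],[[0,0,0.03],[0,0,0],0.0918],[[0,0,0.02],[0,0,0],0.0918],[[0,0,0],[0,0,0],0.0918]]'
python3 st.py; python3 -c "
from h import *
snap('wrist','w1.png');snap('side','s1.png')"
```

```text
clock: 3.48
position: [0.4898, -0.0892, 0.1074]
ee_rot: [-1.813, -1.82, -0.659]
force: [-0.0, -0.2, -0.7]
width: 0.995
t 3.48 p [ 0.4898 -0.0892  0.1074] z [-0.003  0.642 -0.767] y [ 1.     0.004 -0.   ] F [-0.01 -0.24 -0.73] w 0.0914
q [ 0.52  0.62 -0.03  1.85 -0.65  1.14  0.92]
```

View pics/w1.png

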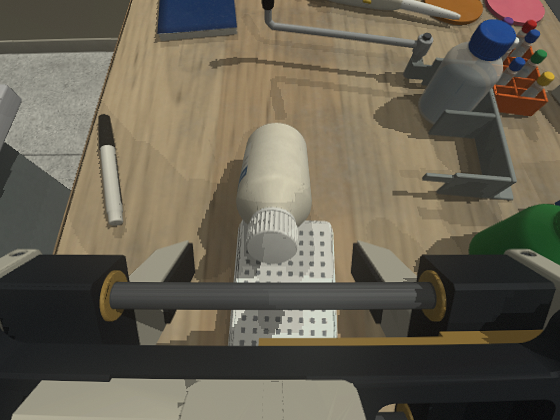

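View pics/s1.png

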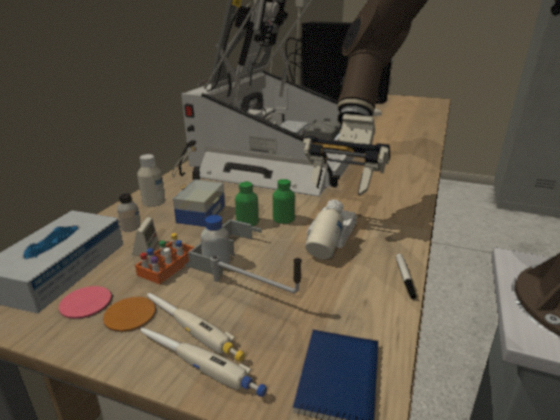

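The cap is at wrist (272,235), centred between the open fingers. I'll advance and close on it gently.

```bash
python3 -m pendant '[[[-0.0045,0,0.015],[0,0,0],0.0918],[[0,0,0.015],[0,0,0],0.0918],[[0,0,0.015],[0,0,0],0.0918],[[0,0,0.012],[0,0,0],0.0918],[[0,0,0],[0,0,0],0.06],[[0,0,0],[0,0,0],0.03],[[0,0,0],[0,0,0],0.03],[[0,0,0],[0,0,0],0.03]]' 15
python3 st.py; python3 -c "
from h import *
snap('wrist','w2.png')"
```

```text
clock: 4.58
position: [0.4903, -0.0586, 0.0608]
ee_rot: [-1.818, -1.817, -0.662]
force: [0.4, -0.3, -0.3]
width: 0.644
t 4.58 p [ 0.4903 -0.0586  0.0608] z [ 0.001  0.642 -0.766] y [ 1.    -0.001  0.001] F [ 0.41 -0.35 -0.31] w 0.0591
q [ 0.49  0.67 -0.06  1.92 -0.7   1.02  0.96]
```

View pics/w2.png

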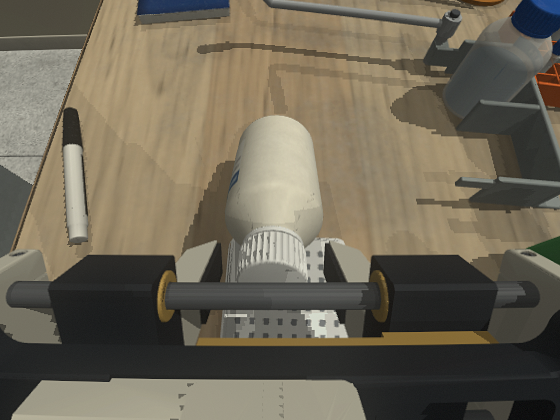

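```bash
python3 -m pendant '[[[0,0,0],[0,0,0],0.03],[[0,0,0],[0,0,0],0.03],[[0,0,0],[0,0,0],0.03],[[0,0,0],[0,0,0],0.03],[[0,0,0],[0,0,0],0.03],[[0,0,0],[0,0,0],0.03]]' 15
python3 st.py
```

```text
clock: 5.38
position: [0.4901, -0.0583, 0.0605]
ee_rot: [-1.817, -1.817, -0.661]
force: [1.4, 0.1, 1.2]
width: 0.644
t 5.38 p [ 0.4901 -0.0583  0.0605] z [ 0.     0.643 -0.766] y [ 1. -0.  0.] F [1.43 0.06 1.22] w 0.0592
q [ 0.49  0.67 -0.06  1.92 -0.7   1.02  0.96]
```

```bash
python3 -c "
from h import *
for c in ['scene','side']:
    s,im,d=snap(c); 
    a=im[170:340,180:400] if c=='scene' else im[120:290,250:450]
    cv2.imwrite('pics/c3'+c+'.png',cv2.resize(a[:,:,::-1],None,fx=3.4,fy=3.4,interpolation=2))"
```

```text
(no output)
```

View pics/c3scene.png

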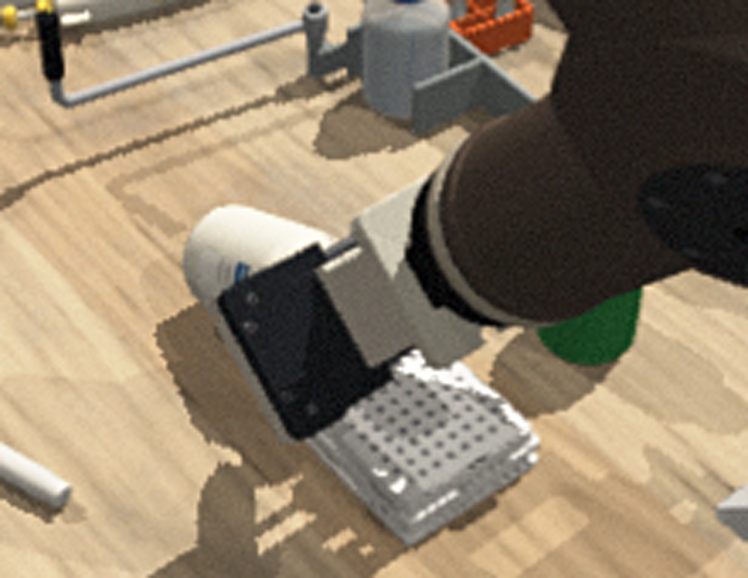

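View pics/c3side.png

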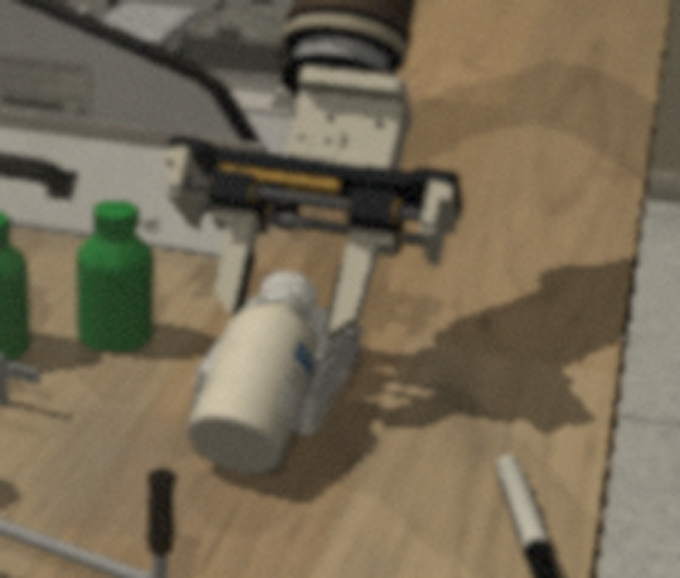

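```bash
python3 -c "
from h import *
s,im,d=snap('wrist','w3.png')
P=cloud('wrist',s,d,np.ones(d.shape,bool))
T=R.from_rotvec(s['ee_rot']).inv().apply(P-s['position'])
v,u=np.nonzero(d>0)
print((d==0).sum(), s['position'])
for uu,vv in [(222,250),(215,270),(325,250),(335,270),(272,250),(272,265),(272,150),(205,262),(345,262),(228,235),(318,235)]:
    k=(u==uu)&(v==vv)
    if k.any(): print(uu,vv,'tool',T[k][0].round(4),'world',P[k][0].round(4),im[vv,uu])
cv2.imwrite('pics/w3c.png',cv2.resize(im[90:330,150:400,::-1],None,fx=2.4,fy=2.4,interpolation=2))
"
```

```text
873 [ 0.49003319 -0.05825602  0.06053605]
222 250 tool [-0.0223 -0.0402  0.0601] world [ 4.498e-01 -3.670e-02  1.000e-04] [85 75 58]
215 270 tool [ 0.0035 -0.0297 -0.0193] world [ 0.4603 -0.068   0.0776] [38 37 34]
325 250 tool [ 0.0073  0.0295 -0.0033] world [ 0.5195 -0.0548  0.0678] [37 36 31]
335 270 tool [ 0.0091  0.0298 -0.0295] world [ 0.5198 -0.0703  0.089 ] [41 40 36]
272 250 tool [ 0.0187 -0.0003 -0.0276] world [ 0.4897 -0.0617  0.0937] [209 207 194]
272 265 tool [ 0.0138 -0.0003 -0.0334] world [ 0.4897 -0.0691  0.095 ] [123 122 114]
272 150 tool [ 0.0594 -0.0004  0.0294] world [0.4897 0.0062 0.0762] [196 189 166]
205 262 tool [ 0.012  -0.0327 -0.0269] world [ 0.4573 -0.0664  0.0889] [159 155 136]
345 262 tool [ 0.0121  0.0349 -0.0272] world [ 0.5249 -0.0665  0.0892] [158 155 136]
228 235 tool [-0.013  -0.0363  0.0687] world [ 4.538e-01 -2.410e-02 -4.000e-04] [89 78 60]
318 235 tool [-0.0128  0.0367  0.0682] world [ 0.5268 -0.0242  0.    ] [128 111  86]
```

View pics/w3c.png

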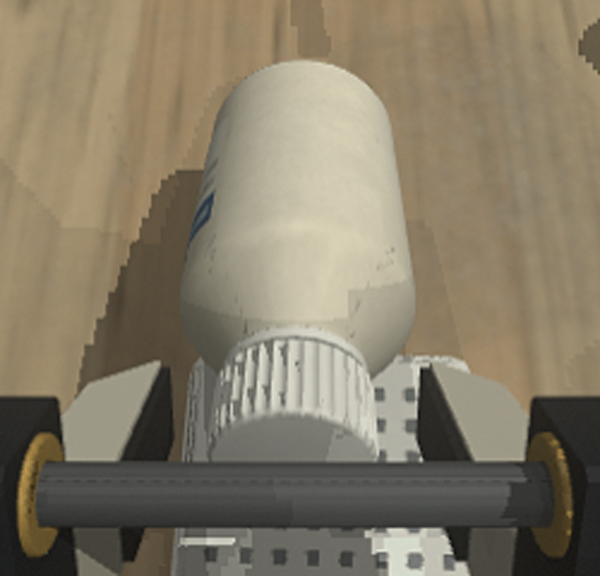

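The fingers stopped symmetrically at ±29.6 mm, so the solid body measures 60 mm even at the visible shoulder. I'll open slightly, seat 14 mm deeper along the bottle axis, then re-grip.

```bash
python3 -m pendant '[[[0,0,0],[0,0,0],0.08],[[0,0,0],[0,0,0],0.08],[[0.0031,0,0.0063],[0,0,0],0.08],[[0.0031,0,0.0063],[0,0,0],0.08],[[0,0,0],[0,0,0],0.08],[[0,0,0],[0,0,0],0.05],[[0,0,0],[0,0,0],0.05],[[0,0,0],[0,0,0],0.05],[[0,0,0],[0,0,0],0.05]]' 15
python3 st.py;  python3 -c "
from h import *
s,im,d=snap('scene')
q=arm.masks_of('scene','fallen_bottle')
print([(x['conf'],x['rect']) for x in q])
cv2.imwrite('pics/c4.png',cv2.resize(im[170:340,180:400,::-1],None,fx=3,fy=3))"
```

```text
clock: 6.65
position: [0.49, -0.0456, 0.0549]
ee_rot: [-1.817, -1.817, -0.661]
force: [0.1, -0.3, 0.3]
width: 0.652
t 6.65 p [ 0.49   -0.0456  0.0549] z [ 0.     0.643 -0.766] y [ 1. -0.  0.] F [ 0.08 -0.33  0.27] w 0.0598
q [ 0.48  0.68 -0.07  1.93 -0.72  0.99  0.96]
[(0.76, [250.1, 242.1, 35.2, 29.9])]
```

View pics/c4.png

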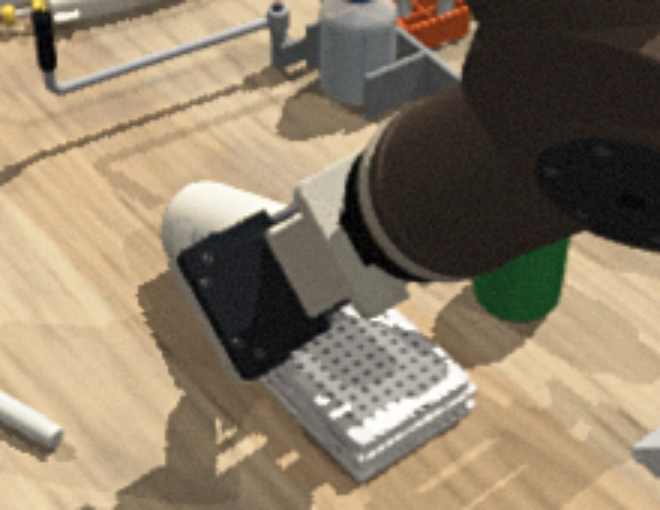

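```bash
python3 -m pendant '[[[0.0079,0,-0.0015],[0,-5,0],0.05],[[0.0079,0,-0.0015],[0,-5,0],0.05],[[0.0079,0,-0.0015],[0,-5,0],0.05],[[0.0079,0,-0.0015],[0,-5,0],0.05],[[0,0,0],[0,0,0],0.05]]' 15
python3 st.py;  python3 -c "
from h import *
s,im,d=snap('scene');a=im[130:340,160:440]
cv2.imwrite('pics/c5.png',cv2.resize(a[:,:,::-1],None,fx=2.5,fy=2.5))
s,im,d=snap('side');a=im[100:310,220:460]
cv2.imwrite('pics/c5s.png',cv2.resize(a[:,:,::-1],None,fx=2.5,fy=2.5))"
```

```text
clock: 7.38
position: [0.4901, -0.0196, 0.0777]
ee_rot: [-2.026, -2.037, -0.36]
force: [-0.1, -0.3, -1.7]
width: 0.649
t 7.38 p [ 0.4901 -0.0196  0.0777] z [-0.     0.343 -0.939] y [1.    0.005 0.002] F [-0.12 -0.34 -1.73] w 0.0596
q [ 0.15  0.47  0.05  2.03 -0.53  0.78  0.61]
```

View pics/c5.png

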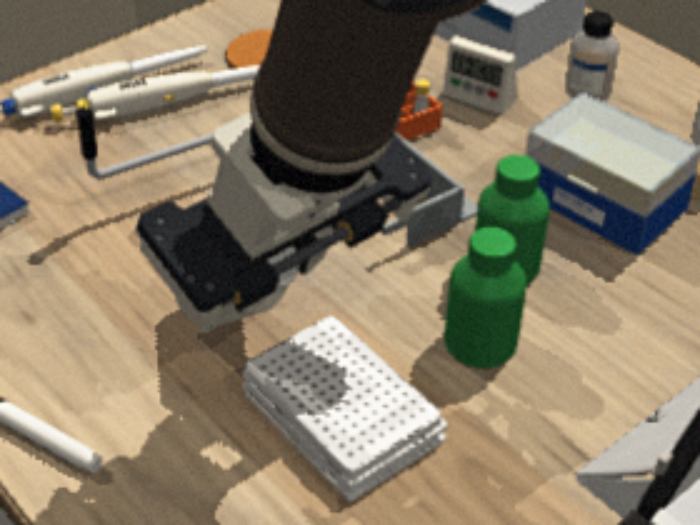

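View pics/c5s.png

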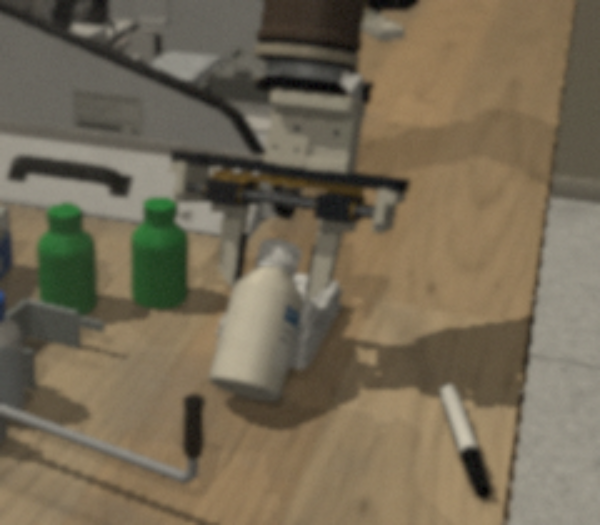

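```bash
python3 -m pendant '[[[0.0079,0,-0.0015],[0,-5,0],0.05],[[0.0079,0,-0.0015],[0,-5,0],0.05],[[0.0079,0,-0.0015],[0,-5,0],0.05],[[0.0079,0,-0.0015],[0,-5,0],0.05],[[0.0079,0,-0.0015],[0,-5,0],0.05],[[0,0,0],[0,0,0],0.05]]' 15
python3 st.py;  python3 -c "
from h import *
s,im,d=snap('scene');a=im[130:340,160:440]
cv2.imwrite('pics/c6.png',cv2.resize(a[:,:,::-1],None,fx=2.5,fy=2.5))
s,im,d=snap('side');a=im[100:310,220:460]
cv2.imwrite('pics/c6s.png',cv2.resize(a[:,:,::-1],None,fx=2.5,fy=2.5))"
```

```text
clock: 8.22
position: [0.4908, 0.0167, 0.0907]
ee_rot: [2.173, 2.18, -0.095]
force: [-0.3, 0.4, 3.1]
width: 0.647
t 8.22 p [0.4908 0.0167 0.0907] z [-0.    -0.087 -0.996] y [ 1.     0.003 -0.   ] F [-0.27  0.39  3.1 ] w 0.0594
q [-0.45  0.4   0.32  2.07 -0.06  0.7  -0.11]
```

View pics/c6.png

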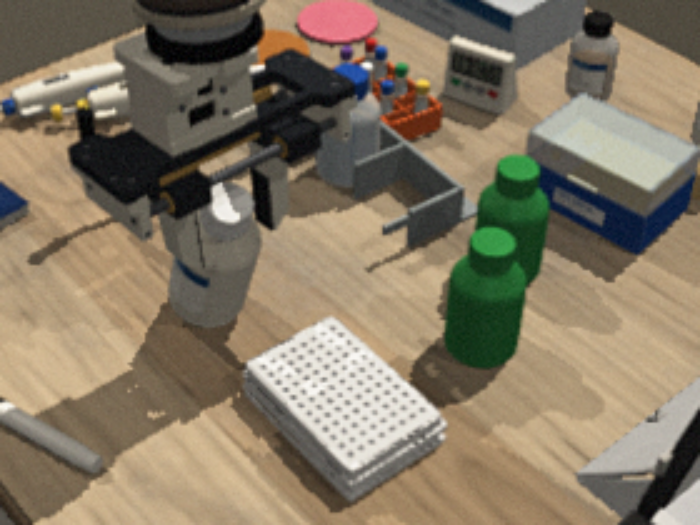

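View pics/c6s.png

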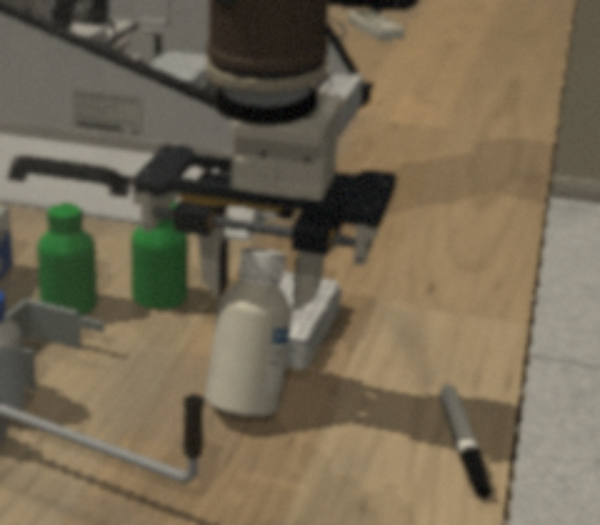

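The bottle is about 69° up and the plates haven't moved (scene crop (345,410)). I'll finish tipping it.

```bash
python3 -m pendant '[[[0.0079,0,-0.0015],[0,-5,0],0.05],[[0.0079,0,-0.0015],[0,-5,0],0.05],[[0.0079,0,-0.0015],[0,-5,0],0.05],[[0.0079,0,-0.0015],[0,-5,0],0.05],[[0,0,0],[0,0,0],0.05],[[0,0,0],[0,0,0],0.05]]' 15
python3 st.py;  python3 -c "
from h import *
s,im,d=snap('scene');a=im[130:340,160:440]
q=arm.masks_of('scene','fallen_bottle')
P=cloud('scene',s,d,cv2.erode(q[0]['pixels'].astype(np.uint8),np.ones((3,3)))>0); print(q[0]['conf'],P.min(0),P.max(0))
cv2.imwrite('pics/c7.png',cv2.resize(a[:,:,::-1],None,fx=2.5,fy=2.5))"
```

```text
clock: 9.07
position: [0.4896, 0.0458, 0.0893]
ee_rot: [1.983, 1.979, -0.442]
force: [-0.5, -0.3, -2.6]
width: 0.652
t 9.07 p [0.4896 0.0458 0.0893] z [-0.003 -0.423 -0.906] y [ 1.    -0.003 -0.002] F [-0.49 -0.33 -2.59] w 0.0599
q [-0.85  0.53  0.49  2.01  0.21  0.83 -0.55]
0.86 [0.45497652 0.01967804 0.00224787] [0.51336659 0.06621135 0.13200717]
```

View pics/c7.png

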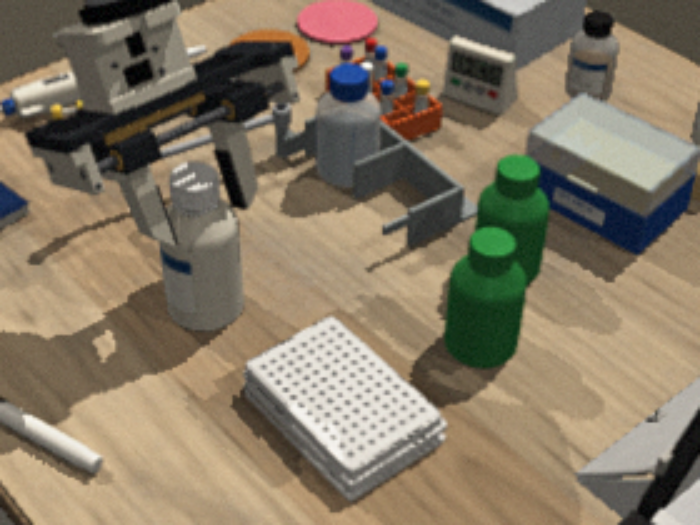

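```bash
python3 -m pendant '[[[0.0008,0,0.0018],[0,0,0],0.05],[[0,0,0],[0,0,0],0.05],[[0,0,0],[0,0,0],0.05]]' 8
python3 st.py
```

```text
clock: 9.55
position: [0.49, 0.0454, 0.0886]
ee_rot: [1.982, 1.977, -0.44]
force: [-1.7, -1.7, 5.1]
width: 0.652
t 9.55 p [0.49   0.0454 0.0886] z [-0.001 -0.423 -0.906] y [ 1.    -0.003 -0.   ] F [-1.7  -1.68  5.1 ] w 0.0598
q [-0.85  0.53  0.49  2.02  0.22  0.83 -0.56]
```

Now on the desk (force went from -2.6 to +5.1 N). Open, back off along the tool axis, and straighten.

```bash
python3 -m pendant '[[[0,0,0],[0,0,0],0.065],[[0,0,0],[0,0,0],0.075],[[0,0,0],[0,0,0],0.0918],[[0,0,0],[0,0,0],0.0918],[[0,0,-0.025],[0,0,0],0.0918],[[0,0,-0.03],[0,0,0],0.0918],[[0,0,-0.03],[0,0,0],0.0918],[[0,0,-0.03],[0,0,0],0.0918],[[0,0,0],[0,0,0],0.0918]]'
python3 st.py;  python3 -c "
from h import *
s,im,d=snap('scene','sc8.png')
s,im,d=snap('side');a=im[100:310,220:460]
cv2.imwrite('pics/c8s.png',cv2.resize(a[:,:,::-1],None,fx=2.5,fy=2.5))"
```

```text
clock: 10.68
position: [0.4911, 0.0974, 0.1936]
ee_rot: [1.979, 1.981, -0.433]
force: [-1.0, 0.3, -0.4]
width: 1.002
t 10.68 p [0.4911 0.0974 0.1936] z [ 0.003 -0.42  -0.907] y [1.    0.002 0.003] F [-0.97  0.32 -0.42] w 0.092
q [-0.95  0.41  0.51  1.87  0.22  1.11 -0.57]
```

View pics/sc8.png

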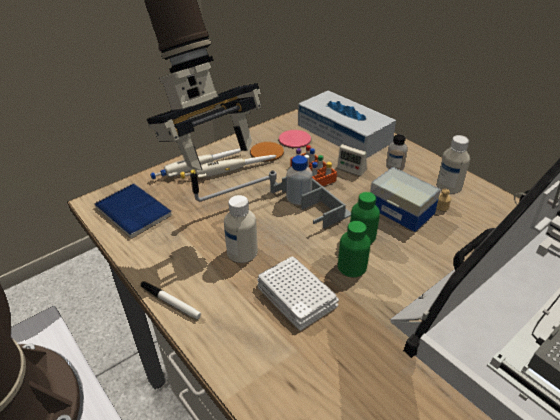

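```bash
cat > fitb.py <<'E'
from h import *
from scipy.optimize import least_squares
def upright(cams=('scene','side'),r0=.03,x0=(.493,.058),lab='fallen_bottle',zr=(.01,.083),prior=.05):
    res=[]
    for c in cams:
        s,im,d=snap(c)
        for q in arm.masks_of(c,lab):
            P=cloud(c,s,d,cv2.erode(q['pixels'].astype(np.uint8),np.ones((3,3)))>0)
            k=(P[:,2]>zr[0])&(P[:,2]<zr[1])&(np.hypot(*(P[:,:2]-np.array(x0)).T)<prior)
            if k.sum()<60: continue
            Q=P[k]; f=lambda v:np.hypot(Q[:,0]-v[0],Q[:,1]-v[1])-r0
            # tilt: fit per height halves
            v=least_squares(f,x0,loss='soft_l1',f_scale=.002).x
            g=lambda v:np.hypot(Q[:,0]-v[0]-v[2]*(Q[:,2]-.045),Q[:,1]-v[1]-v[3]*(Q[:,2]-.045))-r0
            w=least_squares(g,[*x0,0,0],loss='soft_l1',f_scale=.002).x
            print(c,round(q['conf'],2),len(Q),v.round(4),'tilt deg',np.degrees(w[2:]).round(1),'zmax',np.percentile(P[:,2],99.5).round(4)); res.append(v);break
    return np.mean(res,0)
if __name__=='__main__':
    import sys
    a=[float(x) for x in sys.argv[1:3]]
    print(upright(x0=a or (.493,.058)))
    print(upright(r0=.028,x0=(.692,.116),lab='buffer_bottle',zr=(.045,.075)))
E
python3 fitb.py
```

```text
scene 0.75 896 [0.4892 0.0515] tilt deg [0.2 0.1] zmax 0.1299
side 0.78 892 [0.4899 0.0531] tilt deg [-0.1 -0. ] zmax 0.1297
[0.48956002 0.0523025 ]
scene 0.89 316 [0.6889 0.1139] tilt deg [7.5 6.3] zmax 0.1045
side 0.72 373 [0.6892 0.1141] tilt deg [ 4.9 -6.2] zmax 0.1041
[0.68908516 0.11397316]
```

```bash
python3 -m pendant '[[[0,0,0],[0,8.3,0],0.0918],[[0,0,0],[0,8.3,0],0.0918],[[0,0,0],[0,8.3,0],0.0918],[[0,0,0],[0,0,5.1],0.0918],[[-0.022,0.0025,0],[0,0,0],0.0918],[[-0.023,0,0],[0,0,0],0.0918],[[0,0,0],[0,0,0],0.0918],[[0,0,0],[0,0,0],0.0918]]'
python3 st.py
```

```text
clock: 12.18
position: [0.4885, 0.0515, 0.1923]
ee_rot: [2.317, 2.12, -0.002]
force: [-0.3, -0.2, -0.1]
width: 0.997
t 12.18 p [0.4885 0.0515 0.1923] z [-0.    -0.001 -1.   ] y [ 0.996 -0.089  0.   ] F [-0.26 -0.16 -0.1 ] w 0.0915
q [-0.58  0.26  0.46  1.97 -0.14  0.95 -0.15]
```

```bash
python3 -m pendant '[[[0.001,0.001,0.0285],[0,0,0],0.0918],[[0,0,0.0285],[0,0,0],0.0918],[[0,0,0.0285],[0,0,0],0.0918],[[0,0,0.0285],[0,0,0],0.0918],[[0,0,0],[0,0,0],0.0918],[[0,0,0],[0,0,0],0.075],[[0,0,0],[0,0,0],0.065],[[0,0,0],[0,0,0],0.05],[[0,0,0],[0,0,0],0.05],[[0,0,0],[0,0,0],0.05]]' 15
python3 st.py; python3 fitb.py
```

```text
clock: 13.42
position: [0.4899, 0.0516, 0.0788]
ee_rot: [2.317, 2.119, -0.0]
force: [-1.1, 0.2, 7.1]
width: 0.648
t 13.43 p [0.4899 0.0516 0.0788] z [ 0.001 -0.001 -1.   ] y [ 0.996 -0.089  0.001] F [-1.14  0.16  7.15] w 0.0595
q [-0.51  0.43  0.4   2.08 -0.26  0.68 -0.04]
side 0.72 830 [0.4902 0.0531] tilt deg [ 0.2 -0. ] zmax 0.1299
[0.49017109 0.05305246]
side 0.78 348 [0.6892 0.1142] tilt deg [ 5.6 -5.3] zmax 0.1044
[0.68917641 0.11424677]
```

```bash
python3 -m pendant '[[[0,0,-0.0006],[0,0,0],0.05],[[0.001,0.008,0],[0,0,0],0.05],[[0.002,0.012,0],[0,0,0],0.05],[[0.002,0.012,0],[0,0,0],0.05],[[0.0014,0.012,0],[0,0,0],0.05],[[0,0.012,0],[0,0,0],0.05],[[0,0.012,0],[0,0,0],0.05],[[0,0.012,0],[0,0,0],0.05],[[0,0,0],[0,0,0],0.05],[[0,0,0],[0,0,0],0.05]]' 20
python3 st.py; python3 fitb.py .571 .050; python3 -c "
from h import *
snap('scene','sc9.png');snap('side','sd9.png')"
```

```text
clock: 15.08
position: [0.5696, 0.0506, 0.0788]
ee_rot: [2.317, 2.119, -0.002]
force: [-0.2, 0.5, -2.1]
width: 0.662
t 15.07 p [0.5696 0.0506 0.0788] z [-0.    -0.002 -1.   ] y [ 0.996 -0.089 -0.   ] F [-0.22  0.46 -2.12] w 0.0608
q [-0.46  0.53  0.39  1.89 -0.28  0.77 -0.01]
scene 0.84 800 [0.5671 0.0505] tilt deg [ 2.3 -0. ] zmax 0.1308
[0.56708438 0.05050787]
scene 0.66 109 [0.6887 0.1131] tilt deg [-2.8  0.4] zmax 0.0706
side 0.72 382 [0.6892 0.1141] tilt deg [ 3.8 -6.4] zmax 0.1041
[0.68895348 0.1135846 ]
```

View pics/sc9.png

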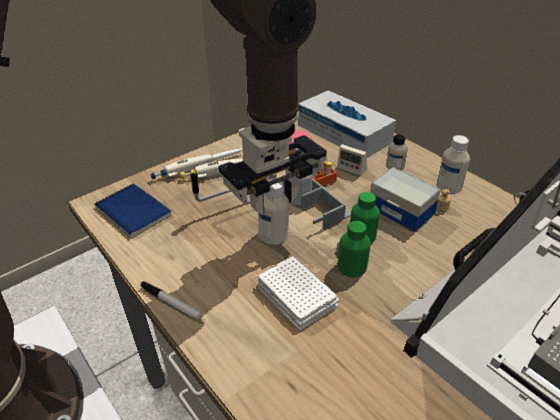

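View pics/sd9.png

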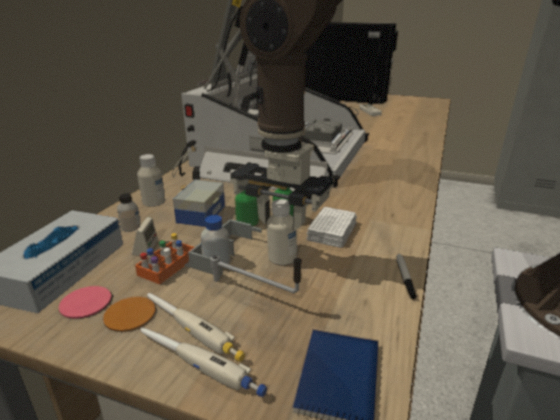

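The bottle tilts about 2° because the base lags. I'll let it settle and re-grip a little lower and firmer.

```bash
python3 -m pendant '[[[0,0,0],[0,0,0],0.07],[[0,0,0],[0,0,0],0.075],[[0,-0.001,0.008],[0,0,0],0.075],[[0,0,0],[0,0,0],0.075],[[0,0,0],[0,0,0],0.065],[[0,0,0],[0,0,0],0.05],[[0,0,0],[0,0,0],0.05],[[0,0,0],[0,0,0],0.05]]' 15
python3 st.py; python3 fitb.py .571 .050
```

```text
clock: 16.58
position: [0.5685, 0.0508, 0.0709]
ee_rot: [2.317, 2.12, -0.002]
force: [-2.5, 0.3, -0.2]
width: 0.659
t 16.57 p [0.5685 0.0508 0.0709] z [-0.001 -0.002 -1.   ] y [ 0.996 -0.089 -0.   ] F [-2.49  0.32 -0.2 ] w 0.0605
q [-0.45  0.54  0.38  1.9  -0.28  0.76 -0.  ]
scene 0.57 756 [0.5671 0.0505] tilt deg [1.2 0.1] zmax 0.1291
side 0.65 824 [0.5677 0.0521] tilt deg [ 1.3 -0.1] zmax 0.1305
[0.56738355 0.05131678]
scene 0.65 65 [0.6875 0.1131] tilt deg [-9.8 -2.3] zmax 0.0617
side 0.59 377 [0.6892 0.1142] tilt deg [ 4.1 -6.4] zmax 0.1046
[0.68836027 0.11365059]
```

```bash
python3 -m pendant '[[[0,0.004,0],[0,0,0],0.05],[[0,0.01,0],[0,0,0],0.05],[[0,0.01,0],[0,0,0],0.05],[[0,0.01,0],[0,0,0],0.05],[[0,0.01,0],[0,0,0],0.05],[[0,0.01,0],[0,0,0],0.05],[[0,0.01,0],[0,0,0],0.05],[[0,0.008,0],[0,0,0],0.05],[[0,0.003,0],[0,0,0],0.05],[[0,0,0],[0,0,0],0.05]]' 30
python3 st.py; python3 fitb.py .642 .045; python3 -c "
from h import *
s,im,d=snap('scene');a=im[130:280,210:410]
cv2.imwrite('pics/c10.png',cv2.resize(a[:,:,::-1],None,fx=3.5,fy=3.5))
s,im,d=snap('wrist','w10.png')"
```

```text
clock: 18.23
position: [0.6438, 0.044, 0.0709]
ee_rot: [2.317, 2.119, -0.002]
force: [-0.2, -0.1, -3.0]
width: 0.653
t 18.23 p [0.6438 0.044  0.0709] z [ 0.    -0.002 -1.   ] y [ 0.996 -0.089  0.   ] F [-0.2  -0.08 -3.03] w 0.0599
q [-0.4   0.64  0.38  1.7  -0.3   0.85  0.02]
scene 0.78 671 [0.6422 0.0437] tilt deg [1.1 0.1] zmax 0.1295
side 0.89 761 [0.6426 0.0455] tilt deg [1. 0.] zmax 0.1302
[0.64243597 0.04461448]
side 0.57 384 [0.6892 0.1141] tilt deg [ 4.2 -7.2] zmax 0.1042
[0.68917296 0.11410076]
```

View pics/c10.png

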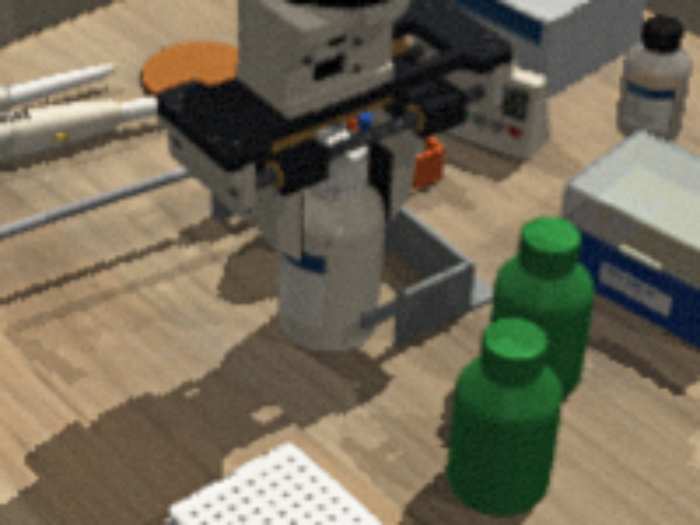

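View pics/w10.png

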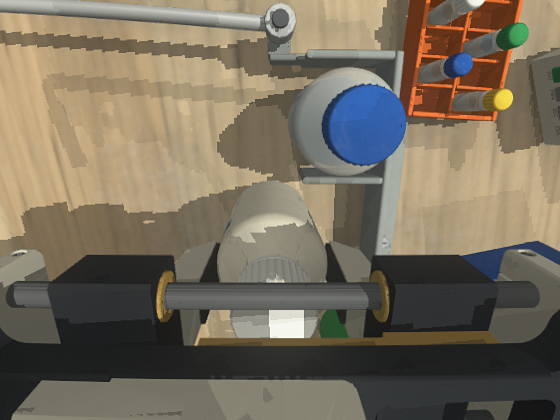

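```bash
python3 -m pendant '[[[0.0005,0.002,0.0008],[0,0,0],0.05],[[0,0.006,0],[0,0,0],0.05],[[0,0.008,0],[0,0,0],0.05],[[0,0.008,0],[0,0,0],0.05],[[0,0.006,0],[0,0,0],0.05],[[0,0.003,0],[0,0,0],0.05],[[0,0,0],[0,0,0],0.05],[[0,0,0],[0,0,0],0.05]]' 30
python3 st.py; python3 fitb.py .676 .042
```

```text
clock: 19.73
position: [0.6759, 0.0418, 0.0708]
ee_rot: [2.318, 2.12, -0.003]
force: [-5.1, 0.5, 6.6]
width: 0.652
t 19.73 p [0.6759 0.0418 0.0708] z [-0.001 -0.001 -1.   ] y [ 0.996 -0.089 -0.001] F [-5.06  0.48  6.63] w 0.0599
q [-0.38  0.69  0.38  1.61 -0.3   0.9   0.02]
scene 0.7 607 [0.6744 0.0415] tilt deg [ 1. -0.] zmax 0.1296
side 0.81 576 [0.6748 0.043 ] tilt deg [1.5 0.2] zmax 0.13
[0.67460503 0.04222984]
side 0.83 360 [0.6892 0.114 ] tilt deg [ 4.4 -6.5] zmax 0.1043
[0.68915521 0.11402676]
```

```bash
python3 -m pendant '[[[0,0.002,-0.0003],[0,0,0],0.05],[[0,0.002,0],[0,0,0],0.05],[[0,0.002,0],[0,0,0],0.05],[[0,0.001,0],[0,0,0],0.05],[[0,0,0],[0,0,0],0.05]]' 30;  python3 -m pendant '[[[0,0.001,0],[0,0,0],0.05],[[0,0,0],[0,0,0],0.05]]'
python3 st.py; python3 fitb.py .683 .042
```

```text
clock: 20.75
position: [0.683, 0.0412, 0.0709]
ee_rot: [2.318, 2.12, -0.003]
force: [-5.5, 0.7, 7.0]
width: 0.654
clock: 21.0
position: [0.6839, 0.0411, 0.0709]
ee_rot: [2.318, 2.12, -0.003]
force: [-6.0, 0.3, 6.5]
width: 0.652
t 21.0 p [0.6839 0.0411 0.0709] z [-0.001 -0.001 -1.   ] y [ 0.996 -0.089 -0.001] F [-6.02  0.26  6.54] w 0.0598
q [-0.37  0.7   0.38  1.59 -0.3   0.91  0.02]
scene 0.66 607 [0.6825 0.0407] tilt deg [1.4 0.2] zmax 0.1289
side 0.7 534 [0.6829 0.0421] tilt deg [ 1.2 -0.2] zmax 0.1302
[0.68266867 0.04141377]
side 0.83 373 [0.689  0.1141] tilt deg [ 4.5 -6.8] zmax 0.1041
[0.68898874 0.11409862]
```

```bash
for i in 1 2; do python3 -m pendant '[[[0,0.001,0],[0,0,0],0.05],[[0,0,0],[0,0,0],0.05]]' | grep -E 'pos|for'; done
```

```text
position: [0.685, 0.041, 0.0709]
force: [-6.2, 1.0, 7.6]
position: [0.686, 0.0409, 0.0709]
force: [-5.0, 1.1, 6.2]
```

```bash
python3 -m pendant '[[[0,0.001,0],[0,0,0],0.05],[[0,0,0],[0,0,0],0.05]]'
```

```text
clock: 22.15
position: [0.6864, 0.0409, 0.0709]
ee_rot: [-2.318, -2.12, 0.004]
force: [-8.6, 0.1, 9.1]
width: 0.652
```

```bash
python3 -m pendant '[[[0,0.001,0],[0,0,0],0.05],[[0,0,0],[0,0,0],0.05]]'; python3 fitb.py .685 .042
```

```text
clock: 22.4
position: [0.6866, 0.0409, 0.0709]
ee_rot: [-2.317, -2.119, 0.005]
force: [-11.3, 1.1, 12.9]
width: 0.651
scene 0.63 603 [0.6848 0.0407] tilt deg [ 1.2 -0.1] zmax 0.1286
side 0.58 468 [0.6851 0.0419] tilt deg [ 0.8 -0.9] zmax 0.1303
[0.68496752 0.04126751]
scene 0.7 69 [0.6889 0.1121] tilt deg [-2.1 -6.5] zmax 0.0642
side 0.87 379 [0.689  0.1139] tilt deg [ 4.2 -6.4] zmax 0.1045
[0.68892032 0.11299584]
```

Contact with the back wall: the position stalled at x=0.6866 and the force rose to 11 N. I'll ease the pressure and release.

```bash
python3 -m pendant '[[[0,-0.001,-0.001],[0,0,0],0.05],[[0,0,0],[0,0,0],0.05]]' 10; python3 -m pendant '[[[0,0,0],[0,0,0],0.062],[[0,0,0],[0,0,0],0.065],[[0,0,0],[0,0,0],0.075],[[0,0,0],[0,0,0],0.075],[[0,0,0],[0,0,0],0.075]]'; python3 fitb.py .685 .042
```

```text
clock: 23.05
position: [0.6864, 0.0409, 0.0709]
ee_rot: [-2.318, -2.12, 0.004]
force: [-5.6, 1.2, 0.7]
width: 0.654
clock: 23.68
position: [0.6879, 0.0406, 0.0717]
ee_rot: [2.317, 2.119, -0.001]
force: [-0.5, -0.3, 0.5]
width: 0.817
scene 0.64 569 [0.6837 0.0405] tilt deg [-0.1  0.6] zmax 0.1281
side 0.69 511 [0.6843 0.0424] tilt deg [0.5 0.1] zmax 0.1297
[0.68398601 0.04141332]
scene 0.9 63 [0.6887 0.1113] tilt deg [ 1.3 -5.6] zmax 0.063
side 0.89 365 [0.6894 0.1141] tilt deg [ 3.9 -5.8] zmax 0.1044
[0.68907471 0.11273323]
```

```bash
python3 -m pendant '[[[0,-0.0025,0],[0,0,0],0.075],[[0,0,0],[0,0,0],0.065],[[0,0,0],[0,0,0],0.05],[[0,0,0],[0,0,0],0.05],[[0,0,0],[0,0,0],0.05]]' 10; python3 fitb.py .685 .042|head -2
```

```text
clock: 24.7
position: [0.6848, 0.0409, 0.0714]
ee_rot: [2.317, 2.12, -0.002]
force: [-1.1, 0.0, -0.5]
width: 0.652
scene 0.6 601 [0.6841 0.0405] tilt deg [0.  0.5] zmax 0.1295
side 0.91 466 [0.6846 0.0422] tilt deg [-0.1 -0.2] zmax 0.1294
```

Gripped with no tilt. Creep forward with little downforce.

```bash
python3 -m pendant '[[[0,0.0007,-0.0002],[0,0,0],0.05],[[0,0,0],[0,0,0],0.05]]' 15
```

```text
clock: 25.35
position: [0.6854, 0.0409, 0.0714]
ee_rot: [2.318, 2.12, -0.003]
force: [-2.1, 0.7, 0.0]
width: 0.65
```

```bash
python3 -m pendant '[[[0,0.0006,0],[0,0,0],0.05],[[0,0,0],[0,0,0],0.05]]' 15; python3 fitb.py .685 .042|head -2
```

```text
clock: 25.6
position: [0.6855, 0.0408, 0.0715]
ee_rot: [2.318, 2.12, -0.003]
force: [-4.4, 1.2, 3.0]
width: 0.652
scene 0.77 588 [0.6847 0.0404] tilt deg [0.5 0.3] zmax 0.1291
side 0.94 455 [0.6852 0.0422] tilt deg [-0.1  0. ] zmax 0.1303
```

Contact with almost no tilt: commanding 0.6 mm moved it 0.1 mm, at 4.4 N. Release and rise.

```bash
python3 -m pendant '[[[0,0,0],[0,0,0],0.062],[[0,0,0],[0,0,0],0.066],[[0,0,0],[0,0,0],0.08],[[0,0,0],[0,0,0],0.0918],[[0,-0.001,-0.02],[0,0,0],0.0918],[[0,0,-0.04],[0,0,0],0.0918],[[0,0,-0.04],[0,0,0],0.0918],[[0,0,-0.04],[0,0,0],0.0918],[[0,0,0],[0,0,0],0.0918]]' 
python3 st.py;python3 fitb.py .685 .042; python3 -c "
from h import *
s,im,d=snap('wrist','w11.png')"
```

```text
clock: 27.12
position: [0.6875, 0.0408, 0.2172]
ee_rot: [2.314, 2.116, 0.008]
force: [-0.1, -1.1, 0.4]
width: 1.0
t 27.12 p [0.6875 0.0408 0.2172] z [ 0.008 -0.001 -1.   ] y [ 0.996 -0.089  0.008] F [-0.12 -1.08  0.38] w 0.0918
q [-0.4   0.56  0.44  1.44 -0.24  1.18 -0.02]
scene 0.86 646 [0.6844 0.0404] tilt deg [ 0.3 -0.1] zmax 0.1298
side 0.61 563 [0.6849 0.0422] tilt deg [-0.4 -0.5] zmax 0.13
[0.68464684 0.04126972]
scene 0.95 277 [0.6889 0.1144] tilt deg [5.4 8.1] zmax 0.1042
[0.68894653 0.11436999]
```

View pics/w11.png

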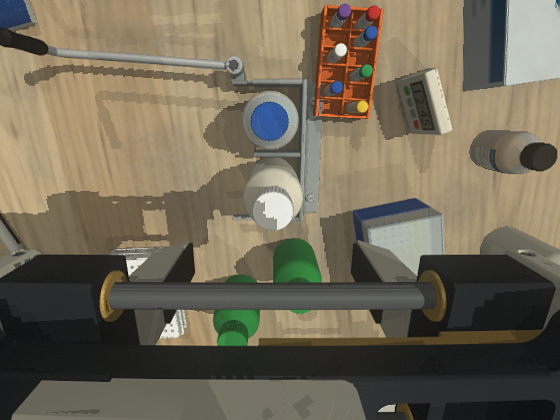

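```bash
python3 -m pendant '[[[0.028,-0.0438,0],[0,0,0],0.06],[[0.028,-0.0438,0],[0,0,0],0.06],[[0.028,-0.0438,0],[0,0,0],0.06],[[0.028,-0.0438,0],[0,0,0],0.06],[[0.028,-0.0438,0],[0,0,0],0.06],[[0,0,0],[0,0,0],0.06]]'; python3 -m pendant '[[[0,0,0],[0,0,9.4],0.06],[[0,0,0],[0,0,9.4],0.06],[[0,0,0],[0,0,9.4],0.06],[[0,0,0],[0,0,9.4],0.06],[[0,0,0],[0,0,9.4],0.06],[[0,0,0],[0,0,9.4],0.06],[[0,0,0],[0,0,9.4],0.06],[[0,0,0],[0,0,9.4],0.06],[[0,0,0],[0,0,9.4],0.06],[[0,0,0],[0,0,9.4],0.06]]';
python3 st.py; python3 -c "
from h import *
s,im,d=snap('wrist','w12.png')
P=cloud('wrist',s,d,np.ones(d.shape,bool))
for n,C in [('wrist',P)]+[(c,cloud(c,*(lambda t:(t[0],t[2],np.ones(t[2].shape,bool)))(snap(c)))) for c in('scene','side')]:
    k=(C[:,2]>.07)&(C[:,2]<.115)&(np.hypot(C[:,0]-.482,C[:,1]-.2)<.02)
    if k.any(): print(n,k.sum(),C[k].min(0).round(4),C[k].max(0).round(4),np.median(C[k],0).round(4))
"
```

```text
clock: 28.32
position: [0.4764, 0.2032, 0.2111]
ee_rot: [-2.311, -2.127, 0.003]
force: [0.4, -0.9, -0.4]
width: 0.652
clock: 29.58
position: [0.4804, 0.1992, 0.2114]
ee_rot: [3.129, -0.26, 0.001]
force: [-0.7, -0.8, -0.0]
width: 0.657
t 29.57 p [0.4804 0.1992 0.2114] z [ 0.001 -0.002 -1.   ] y [-0.165 -0.986  0.002] F [-0.69 -0.81 -0.03] w 0.0603
q [-1.09  0.33  0.78  1.89 -0.27  1.03 -1.94]
wrist 300 [0.4757 0.195  0.0703] [0.4897 0.2088 0.112 ] [0.4858 0.2015 0.1092]
scene 125 [0.475  0.1907 0.0707] [0.4899 0.2043 0.1109] [0.4801 0.1949 0.0922]
side 186 [0.4761 0.1955 0.07  ] [0.4899 0.2082 0.1116] [0.4819 0.2053 0.0931]
```

View pics/w12.png

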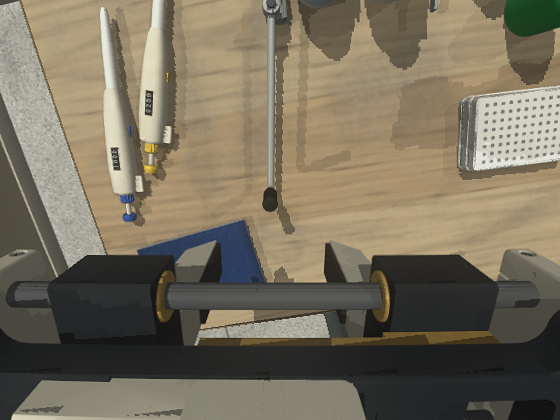

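The post is centred at wrist (270,200) and the bar is vertical in view. The clouds put the post at (0.483, 0.2015). Lower around it and narrow to a loose cage.

```bash
python3 -m pendant '[[[0.002,-0.0025,0.03],[0,0,0],0.06],[[0,0,0.033],[0,0,0],0.06],[[0,0,0.033],[0,0,0],0.06],[[0,0,0.033],[0,0,0],0.06],[[0,0,0],[0,0,0],0.035],[[0,0,0],[0,0,0],0.03],[[0,0,0],[0,0,0],0.03]]' 5; python3 st.py; python3 -c "
from h import *
s,im,d=snap('side');cv2.imwrite('pics/sd13.png',cv2.resize(im[150:350,180:400,::-1],None,fx=3,fy=3))"
```

```text
clock: 30.6
position: [0.4829, 0.2023, 0.0837]
ee_rot: [3.131, -0.248, 0.003]
force: [-0.4, -0.4, -0.8]
width: 0.375
t 30.6 p [0.4829 0.2023 0.0837] z [ 0.002 -0.    -1.   ] y [-0.158 -0.988  0.   ] F [-0.42 -0.35 -0.78] w 0.0344
q [-0.97  0.51  0.66  2.02 -0.44  0.76 -1.78]
```

View pics/sd13.png

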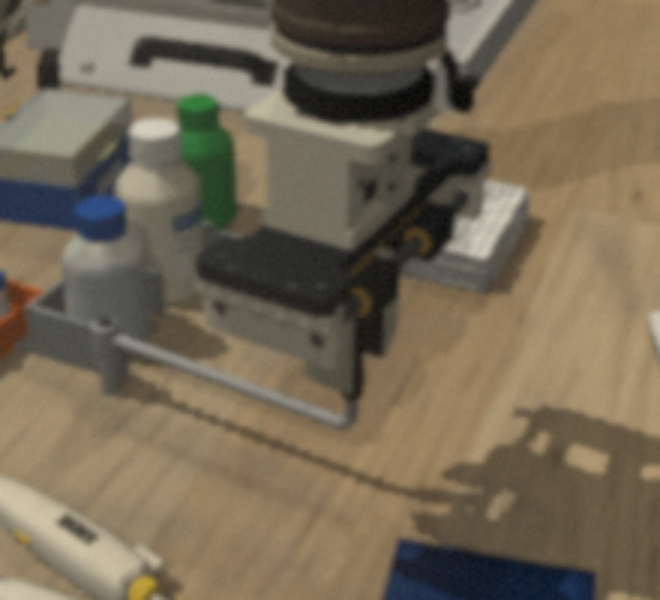

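```bash
python3 -m pendant '[[[0.0005,0.0124,0],[0,0,-4],0.03],[[0.0017,0.0248,0],[0,0,-8],0.03],[[0.0017,0.0248,0],[0,0,-8],0.03],[[0.0017,0.0248,0],[0,0,-8],0.03],[[0.0017,0.0248,0],[0,0,-8],0.03],[[0.0017,0.0248,0],[0,0,-8],0.03],[[0,0,0],[0,0,0],0.03]]' 5; python3 st.py; python3 -c "
from h import *
s,im,d=snap('side');cv2.imwrite('pics/sd14.png',cv2.resize(im[150:350,180:400,::-1],None,fx=3,fy=3))"
```

```text
clock: 31.52
position: [0.513, 0.07, 0.0836]
ee_rot: [2.996, 0.937, 0.003]
force: [-0.2, 0.2, 0.3]
width: 0.325
t 31.52 p [0.513  0.07   0.0836] z [ 0.002 -0.002 -1.   ] y [ 0.57  -0.822  0.003] F [-0.23  0.19  0.31] w 0.0299
q [-0.56  0.46  0.44  2.02 -0.28  0.72 -0.92]
```

View pics/sd14.png

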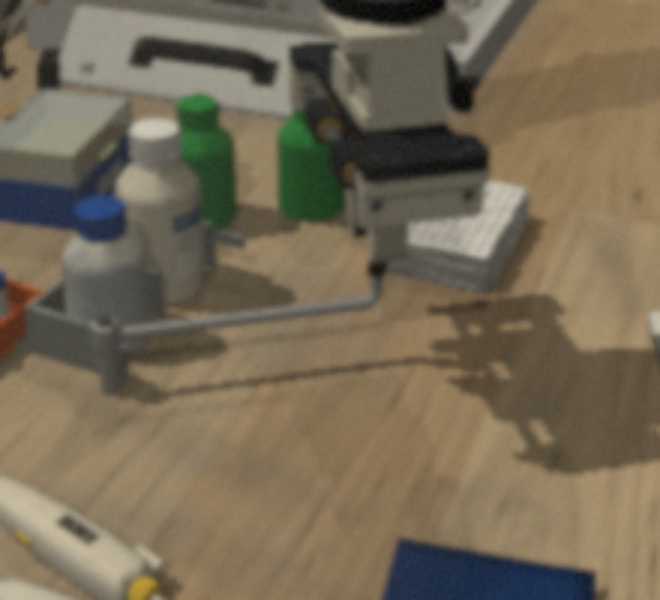

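```bash
python3 -m pendant '[[[0.0017,0.0248,0],[0,0,-8],0.03],[[0.0017,0.0248,0],[0,0,-8],0.03],[[0.0017,0.0248,0],[0,0,-8],0.03],[[0.0017,0.0248,0],[0,0,-8],0.03],[[0.0017,0.0248,0],[0,0,-8],0.03],[[0,0,0],[0,0,0],0.03]]' 5; python3 st.py; python3 -c "
from h import *
s,im,d=snap('side');cv2.imwrite('pics/sd15.png',cv2.resize(im[150:350,180:400,::-1],None,fx=3,fy=3))"
```

```text
clock: 32.33
position: [0.6122, 0.0022, 0.0828]
ee_rot: [2.494, 1.907, -0.0]
force: [-0.3, -0.8, -0.3]
width: 0.329
t 32.33 p [0.6122 0.0022 0.0828] z [ 0.001 -0.002 -1.   ] y [ 0.965 -0.262  0.001] F [-0.33 -0.81 -0.29] w 0.0302
q [-0.25  0.57  0.24  1.77 -0.17  0.82 -0.2 ]
```

View pics/sd15.png

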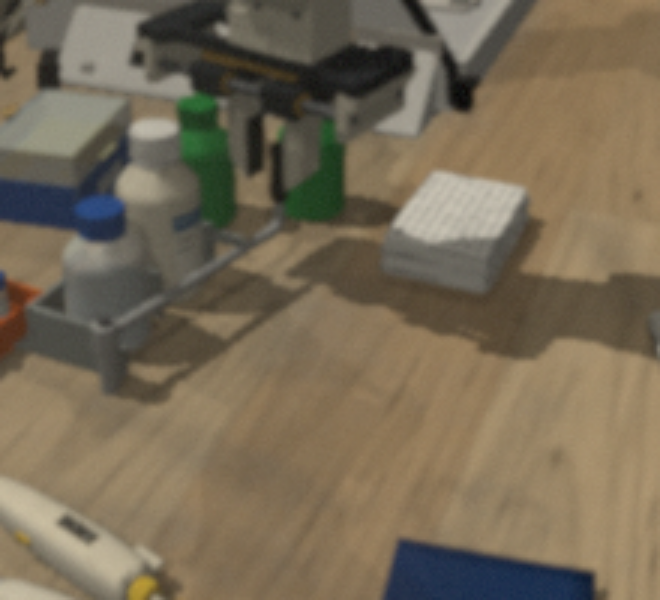

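```bash
python3 -m pendant '[[[0.0001,0.0093,0],[0,0,-3],0.03],[[0.0001,0.0093,0],[0,0,-3],0.03],[[0.0001,0.0093,0],[0,0,-3],0.03],[[0,0.004,0],[0,0,-1],0.03],[[0,0,0],[0,0,0],0.03]]' 5; python3 st.py
```

```text
clock: 33.0
position: [0.6419, -0.0035, 0.0827]
ee_rot: [2.319, 2.118, -0.002]
force: [0.7, -0.2, -0.4]
width: 0.33
t 33.0 p [ 0.6419 -0.0035  0.0827] z [-0.001 -0.002 -1.   ] y [ 0.996 -0.09  -0.   ] F [ 0.73 -0.17 -0.4 ] w 0.0303
q [-0.2   0.6   0.19  1.69 -0.14  0.86 -0.05]
```

```bash
python3 -m pendant '[[[0,0.003,0],[0,0,0],0.03],[[0,0,0],[0,0,0],0.03]]' 5; python3 st.py;python3 -c "
from h import *
s,im,d=snap('side');cv2.imwrite('pics/sd16.png',cv2.resize(im[150:350,180:400,::-1],None,fx=3,fy=3))"
```

```text
clock: 33.25
position: [0.6455, -0.0044, 0.0827]
ee_rot: [2.318, 2.119, -0.002]
force: [0.8, -0.7, 0.6]
width: 0.326
t 33.25 p [ 0.6455 -0.0044  0.0827] z [ 0.    -0.002 -1.   ] y [ 0.996 -0.09   0.   ] F [ 0.83 -0.73  0.6 ] w 0.03
q [-0.2   0.61  0.19  1.68 -0.14  0.86 -0.04]
```

View pics/sd16.png

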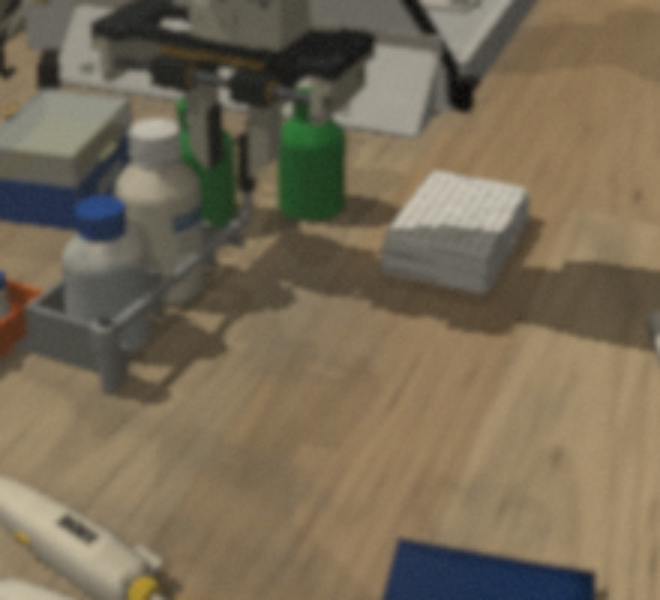

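```bash
python3 -m pendant '[[[0,0.003,0],[0,0,0],0.03],[[0,0,0],[0,0,0],0.03]]' 5; python3 st.py
```

```text
clock: 33.55
position: [0.6488, -0.005, 0.0827]
ee_rot: [2.317, 2.119, -0.002]
force: [0.5, -0.7, 0.7]
width: 0.324
t 33.55 p [ 0.6488 -0.005   0.0827] z [ 0.    -0.002 -1.   ] y [ 0.996 -0.089  0.   ] F [ 0.53 -0.7   0.68] w 0.0298
q [-0.2   0.61  0.19  1.67 -0.14  0.87 -0.04]
```

```bash
python3 -m pendant '[[[0,0.002,0],[0,0,0],0.03],[[0,0,0],[0,0,0],0.03]]' 5; python3 st.py
```

```text
clock: 33.8
position: [0.6505, -0.0052, 0.0827]
ee_rot: [2.317, 2.119, -0.002]
force: [0.1, 0.7, 0.5]
width: 0.326
t 33.8 p [ 0.6505 -0.0052  0.0827] z [-0.    -0.002 -1.   ] y [ 0.996 -0.089 -0.   ] F [0.07 0.71 0.46] w 0.0299
q [-0.2   0.62  0.19  1.67 -0.14  0.87 -0.04]
```

```bash
python3 -m pendant '[[[0,0.0015,0],[0,0,0],0.03],[[0,0,0],[0,0,0],0.03]]' 5; python3 st.py; python3 fitb.py .685 .042
```

```text
clock: 34.05
position: [0.6511, -0.0052, 0.0825]
ee_rot: [-2.318, -2.12, 0.004]
force: [-5.7, 0.7, 3.1]
width: 0.327
t 34.05 p [ 0.6511 -0.0052  0.0825] z [-0.002 -0.002 -1.   ] y [ 0.996 -0.089 -0.002] F [-5.68  0.73  3.05] w 0.0301
q [-0.2   0.62  0.19  1.67 -0.14  0.87 -0.04]
scene 0.83 107 [0.6843 0.0404] tilt deg [0.1 0.9] zmax 0.091
side 0.96 367 [0.685  0.0423] tilt deg [-0.3 -0.3] zmax 0.1299
[0.68466863 0.04134625]
side 0.64 367 [0.6893 0.1141] tilt deg [ 4.4 -5.8] zmax 0.1045
[0.68928749 0.11406263]
```

The stop is at the predicted place (TCP x 0.651, 5.7 N). One more small push to seat it, then re-centre and rise clear.

```bash
python3 -m pendant '[[[0,0.0008,0],[0,0,0],0.03],[[0,0,0],[0,0,0],0.03]]' 5; python3 st.py; python3 -m pendant '[[[0,-0.004,0],[0,0,0],0.03],[[0,-0.005,0],[0,0,0],0.035],[[0,0,0],[0,0,0],0.06],[[0,0,0],[0,0,0],0.06],[[0,0,-0.03],[0,0,0],0.06],[[0,0,-0.04],[0,0,0],0.06],[[0,0,-0.04],[0,0,0],0.06],[[0,0,-0.03],[0,0,0],0.06],[[0,0,0],[0,0,0],0.06]]'; python3 st.py
python3 fitb.py .685 .042; python3 -c "
from h import *
s,im,d=snap('wrist','w17.png')
P=cloud('wrist',s,d,np.ones(d.shape,bool))
for n,C in [('wrist',P)]+[(c,cloud(c,*(lambda t:(t[0],t[2],np.ones(t[2].shape,bool)))(snap(c,c+'17.png')))) for c in('scene','side')]:
    k=(C[:,2]>.07)&(C[:,2]<.115)&(np.hypot(C[:,0]-.6426,C[:,1]+.0067)<.02)
    if k.any(): print(n,k.sum(),C[k].min(0).round(4),C[k].max(0).round(4),np.median(C[k],0).round(4))
"
```

```text
clock: 34.7
position: [0.6511, -0.0052, 0.0824]
ee_rot: [-2.318, -2.12, 0.005]
force: [-7.4, 1.0, 4.0]
width: 0.325
t 34.7 p [ 0.6511 -0.0052  0.0824] z [-0.003 -0.002 -1.   ] y [ 0.996 -0.089 -0.003] F [-7.38  0.97  3.99] w 0.0298
q [-0.2   0.62  0.19  1.66 -0.14  0.88 -0.04]
clock: 35.83
position: [0.6456, -0.0043, 0.2256]
ee_rot: [2.315, 2.117, 0.005]
force: [0.2, 0.2, -0.6]
width: 0.651
t 35.83 p [ 0.6456 -0.0043  0.2256] z [ 0.005 -0.001 -1.   ] y [ 0.996 -0.089  0.006] F [ 0.22  0.15 -0.59] w 0.0598
q [-0.22  0.47  0.22  1.54 -0.11  1.14 -0.07]
scene 0.64 257 [0.6844 0.0404] tilt deg [ 0.1 -0.4] zmax 0.13
side 0.9 382 [0.685  0.0421] tilt deg [-0.2 -0.8] zmax 0.1296
[0.6846843  0.04122945]
scene 0.81 257 [0.6891 0.1138] tilt deg [6.  6.8] zmax 0.1045
side 0.97 379 [0.6891 0.114 ] tilt deg [ 4.4 -6.8] zmax 0.1044
[0.68910388 0.11391208]
wrist 281 [ 0.6357 -0.0129  0.0708] [0.6492 0.0008 0.1119] [ 0.6422 -0.0027  0.1091]
scene 137 [ 0.6339 -0.0174  0.0701] [ 0.6487 -0.0032  0.1117] [ 0.6378 -0.013   0.0939]
side 111 [ 0.6355 -0.0097  0.0704] [0.649  0.0018 0.1123] [ 0.6402 -0.0018  0.0922]
```

View pics/w17.png

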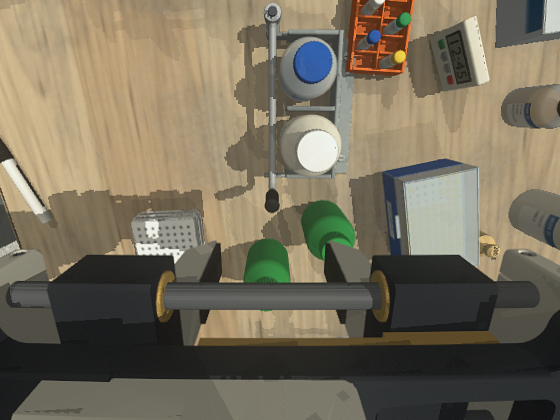

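View pics/scene17.png

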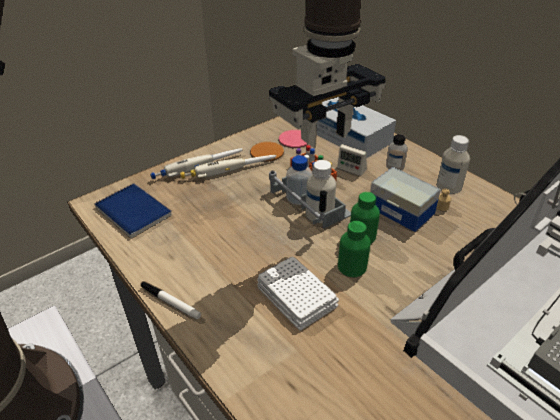

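```bash
python3 -c "
from cell import arm
print(arm.sign_off(), arm.observe()['clock'])"
```

```text
the job is handed in; nothing more can be done
the job is handed in; nothing more can be done
```

The job is done and handed in at about 36 s of the 72 s allowed; no verdict came back.

**What I did**
- **Tipping:** I gripped the fallen bottle near its cap and rotated it about its base rim until it stood. The plates showed no shift in the pictures, but I did not measure their position.
- **Sliding:** I re-gripped from above and slid it into the empty bay. A wall contact at about 11 N left it roughly 1 mm short once released. I re-gripped with no tilt and eased it in again at about 4 N, then let go.
- **Bar:** I swung the bar shut by its post, with the fingers loosely around it, until it stopped (5.7 N, then 7.4 N without moving further).

**Last checks**
- **Big bottle:** it stands at (0.6847, 0.0412), within about 0.6 mm of the fitted rack origin, and its tilt is under 1°.
- **Bar:** the post is at about (0.642, -0.006), against (0.6426, -0.0067) expected when shut.
- **Buffer bottle:** it did not move, and its top is at 0.104 m. Its tilt fit gave about 4–7°, with a different direction from each camera. The pictures show it upright, so I put this down to the narrow band I fitted.

**Less certain**
- **On the desk:** the base lagged during the slide, tilting the bottle about 1–2°. At times the gripper carried its weight, so it may have been up to about 1 mm off the desk.
- **Touching the wall:** contact was made during the push. The final gap is too small for the cameras to tell from zero.

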